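# Load the inclined shaker and start it

## Task

Put the two blue-capped sample bottles into the inclined steel cages on the shaker, each in the cage that fits it and all the way down, easing each one in rather than letting it fall from a height, and never tipping one over. When both are in, press the start button on the shaker's sloping front fully down and let it come up again. Leave the beaker, the flask and the jar standing where they are.

Things in the scene. Friction and masses are not known exactly. Their poses are not given: they have to be found in the camera images.
- slim_bottle: Slim white plastic sample bottle with a blue screw cap, standing upright on the bench, closed, round: 120 mm tall; body 38 mm in diameter up to 82 mm, then a short neck, then the cap, 31 mm in diameter from 90 to 120 mm. About 0.11 kg. Origin: centre of its underside; z runs up its axis to the cap.
- wide_bottle: Wide, squat white plastic sample bottle with a blue screw cap, standing upright on the bench, closed, round: 90 mm tall; body 50 mm in diameter up to 52 mm, then a short neck, then the cap, 47 mm in diameter from 60 to 90 mm. About 0.16 kg. Origin: centre of its underside; z runs up its axis to the cap. It does not fit the slim cage.
- slim_pocket: Pocket of the slim steel cage: open-topped square box, 44 by 44 mm inside, 70 mm deep, walls 3 mm thick, fixed on the shaker. Origin: centre of its inner floor; z runs along the pocket's axis out of its mouth, leaning 30 degrees from vertical towards the shaker's front (the robot's side). x and y are square to its walls; y is level. Its fitting bottle, when in, stands out 50 mm.
- wide_pocket: Pocket of the wide steel cage: open-topped square box, 56 by 56 mm inside, 50 mm deep, walls 3 mm thick, fixed on the shaker, beside the slim one (their axes are 116 mm apart, either may be the left one). Origin: centre of its inner floor; z runs along the pocket's axis out of its mouth, leaning 30 degrees from vertical towards the shaker's front. x and y are square to its walls; y is level. Its fitting bottle, when in, stands out 40 mm.
- shaker: White laboratory shaker, fixed, 260 mm wide (y), 305 mm from front to back (x), with a steel platform whose top is 78 mm above the bench. Origin: at bench height, under the platform, 30 mm in front of the platform's centre; x points to its back, away from the robot. Its front 85 mm is a console that slopes down towards the robot at 30 degrees, with a dark display (its right half as the robot sees it) and the start button (left half).
- start_top (a point): Centre of the top of the grey round start button (36 mm in diameter) on the sloping console. The button's axis leans 30 degrees from vertical towards the shaker's front, parallel to the pockets' axes, and it is pressed along that axis, into the console.
- start (a joint): Travel of the start button along its axis in m: 0 up, 0.008 fully down. It springs back by itself; fully down takes about 6 N.
- beaker: Bystander: glass beaker, 70 mm in diameter, 90 mm tall, loose on the bench to the right of the shaker. Origin: centre of its underside.
- flask: Bystander: conical glass flask, 76 mm in diameter at the foot, 108 mm tall, loose on the bench to the right of the shaker. Origin: centre of its underside.
- reagent_jar: Bystander: white jar, 60 mm in diameter, 80 mm tall, with a white lid, loose on the bench beyond the bottles. Origin: centre of its underside.
There are look-alikes about, which are no part of the job. Leave any green or orange look-alike of the wide_bottle alone. What is shaped like the slim_bottle but pink or yellow is not meant.

How it is judged:
By the outcome, as a careful person would: the job done as asked, in the order asked, and still so for the second after the job is handed in, with the robot touching nothing.
It also fails if it takes over 64 s, if anything falls off the work surface, if the arm or the gripper's body presses on something with over 40 N, if the wrist force passes 120 N, or if a joint passes its speed limit or range.

## Robot

A 7-joint arm with a two-finger parallel gripper is mounted at the origin on the work surface. World frame = base frame: x ahead of the robot, y to its left, z up, the work surface at z = 0. Lengths are in m, angles in rad, forces in N, time in s.
With the tool pointing down it reaches from about 0.4 to 0.85 m from the base axis. Payload 6.9 kg.
Tool frame: the origin (TCP) lies at the very end of the fingers, on their centre line; the grasp point (between the pads) lies bot.grip_point_offset behind it (bot.grip_point_offset is the distance from the TCP to the grasp point, in m); z points along the fingers, y is the line along which they close (so a half turn about z gives the same grasp; the last joint's range is limited). The gripper opens to 85 mm and grips with 20 to 120 N. Pads are 22 mm wide; open, the fingers measure 114 mm over their backs; the gripper's body (76 mm by 85 mm) begins 54 mm behind the grasp point. The pads swing forward as they close: fully open they stand 13 mm farther back than shut.
Start: joints at [-1.115, 0.507, -0.238, 1.5, 0.126, 1.149, -0.155], TCP at [0.215, 0.587, 0.231] pointing down, gripper open.
Joint ranges: [-3.08, 3.08], [-0.24, 2.05], [-1.43, 1.35], [0, 2.5], [-1.52, 4.66], [0.17, 1.96], [-2.89, 2.89]. Speed limits (rad/s): [2.39, 2.39, 3.14, 3.14, 3.14, 3.14, 3.14].

## Interface

Orientations are given as a unit quaternion [w, x, y, z].
In Python, from station import bot gives the robot as it stands.
- The arm moves only by the tool step_arm, never from a script. Its arguments are lists of equal length, an entry for each row: "xyz": the shift along the world's x, y, z in m, a list of three; "turn": the turn, a rotation vector about the world's x, y, z in rad, a list of three; "fingers": the opening, from -1 (shut) to 1 (fully open). A call has exactly 5 rows; each row shifts and turns the commanded pose from where the row before left it; what a row does not reach is not made up. A row lasts 1/8 s, in which the tool goes at most 62.5 mm and 10.7 degrees, less where a joint would pass 70% of its speed; a pose out of reach is approached as far as the arm can. A call is refused whole if a number of a shift passes 0.0625 or a number of a turn 0.188, either way. A call with a gripper value outside its range is refused whole. The fingers move at their own pace and stop on an object; "squeeze" is the grip in N (left out, the last holds). Time passes only in rows, so rows that do not move let the fingers close, or fill a call up. It gives the time, the measured TCP pose, the force, the opening and the grip force at its end, in the units of the state.
- bot.get_obs(): the state, without advancing time (a new reading comes with each control period).
- bot.camera(name): name is "scene" or "side" or "wrist"; returns (picture, depth): 384x512x3 uint8, red, green, blue; 384x512 float32, m along the optical axis (not along the pixel's ray), 0 where there is no reading.
- bot.camera_model(name): a dict with "K" (3x3 intrinsics, pixels), "origin" and "orientation" of the camera in the world. Camera axes: x right, y down, z forward; pixel columns grow to the right and rows downward; lengths in m; the calibration is good to about 2 mm. A picture is of the moment at which its call begins: read the wrist's pose just before it. camera_model takes no time and is no camera call; for the wrist camera it gives the pose at the moment of the call.
- bot.job_done(): hands the job in; it is judged then, once.
The state is a dict: "clock": time; "joints": joint angles; "qvel": joint speeds; "joint_torque": joint torques, N m; "position": TCP position; "tcp_rot": TCP orientation; "ft_force": force on the tool from outside, world axes, zero at the start; "torque": the same for the moment, N m; "grip_width": opening from 0.0 (shut) to 1.0 (fully open); "grip_force": force on a finger pad.
Only numpy, scipy, OpenCV 4.12 (cv2) and the standard library are available. Lean on these libraries where they do the work, as an engineer would, in place of code of your own. Each camera call takes 0.05 s, during which the arm holds its last target. There are 200 camera calls.

## Working session

There is one attempt and no reset: what is moved stays moved. The work goes in short steps, Python scripts to look and compute and a tool call to move; the robot and the scene stay as the last step left them, time stands still between calls to the robot, and variables do not carry over. Pictures are saved under pics/ and viewed, at most 10 in all, crops included, and the job is handed in when it is done.

Besides the shell and the picture viewer there is one more tool, called after "Emit:" as name(argument=value, ...), one argument or row to a line, values as JSON. step_arm: Moves the arm, as the interface text tells. Its arguments: {"type":"object","properties":{"xyz":{"type":"array"},"turn":{"type":"array"},"fingers":{"type":"array"},"squeeze":{"type":"number"}},"required":["xyz","turn","fingers"]}

```bash
mkdir -p pics; ls; cat > h.py <<'E'
from station import bot
import numpy as np, cv2
from scipy.spatial.transform import Rotation as R
def rot(q): return R.from_quat([q[1],q[2],q[3],q[0]])
def grab(n):
    m=bot.camera_model(n); im,d=bot.camera(n); return im,d,m
def pts(d,m):
    K=np.array(m["K"]);v,u=np.indices(d.shape)
    c=np.stack([(u-K[0,2])/K[0,0]*d,(v-K[1,2])/K[1,1]*d,d],-1)
    return c@rot(m["orientation"]).as_matrix().T+np.array(m["origin"])
def save(n,im): cv2.imwrite("pics/"+n,cv2.cvtColor(im,cv2.COLOR_RGB2BGR))
E
python3 - <<'E'
from h import *
for n in("scene","side"):
    im,d,m=grab(n); save(n+"0.png",im); np.savez(n+"0.npz",im=im,d=d,K=m["K"],o=m["origin"],q=m["orientation"]); print(n,m)
o=bot.get_obs(); print(o, bot.grip_point_offset)
E
```

```text
pics
scene {'K': array([[391.45387762,   0.        , 251.61873174],
       [  0.        , 391.45387762, 189.71336406],
       [  0.        ,   0.        ,   1.        ]]), 'origin': array([ 1.33269408, -0.23554186,  0.81732034]), 'orientation': array([-0.31298684,  0.72330535,  0.56773719, -0.23778792])}
side {'K': array([[362.0467475 ,   0.        , 252.89951599],
       [  0.        , 362.0467475 , 186.59225974],
       [  0.        ,   0.        ,   1.        ]]), 'origin': array([ 0.32142953, -0.59885847,  0.75224809]), 'orientation': array([-0.35646229,  0.90580465, -0.21633985,  0.07516409])}
{'clock': 0.1, 'joints': array([-1.11449354,  0.50829508, -0.23754607,  1.50103175,  0.12566361,
        1.14891372, -0.15478276]), 'qvel': array([-4.54597866e-04, -2.21400438e-03, -2.94815570e-03, -2.47505183e-03,
        1.42526294e-03,  8.00711780e-05,  8.33772506e-04]), 'joint_torque': array([-4.36989780e-03, -6.21834469e+01, -2.19486259e+00, -2.50205112e+01,
        1.24099586e-02,  7.87785393e-03,  8.73365252e-06]), 'position': array([0.21467603, 0.58648769, 0.23049184]), 'tcp_rot': array([-1.51567940e-04,  1.74490205e-01,  9.84658558e-01, -8.17789351e-04]), 'ft_force': array([-0.05881826, -1.1443792 , -0.30965152]), 'torque': array([-0.04056151, -0.00247683,  0.00985857]), 'grip_force': 0.0, 'grip_width': 0.9976204122559877} 0.0187
```

View pics/scene0.png

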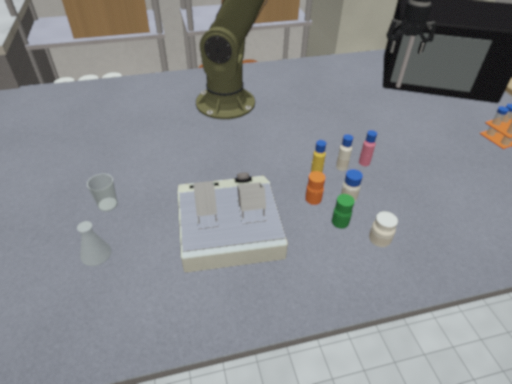

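View pics/side0.png

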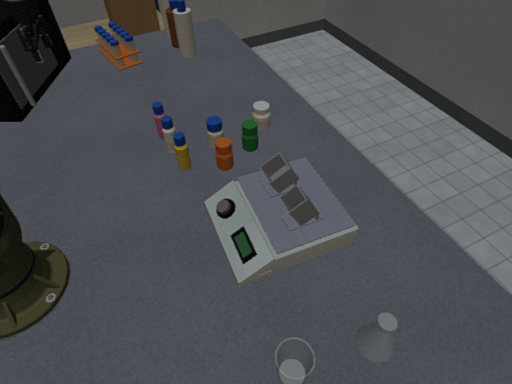

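The scene view shows slim shapes: yellow (319,157), white (345,152) and pink (368,148). The wide shapes are orange (316,188), white with a blue cap (352,187) and green (343,211); the jar is at (383,228). The targets are the white-bodied slim bottle at (345,152) and the white-bodied wide bottle at (352,187), because the others have coloured bodies. I'll confirm this in a crop and measure.

```bash
cat > m.py <<'E'
from h import *
for n in("scene","side"):
    z=np.load(n+"0.npz"); im,d=z["im"],z["d"]; m=dict(K=z["K"],origin=z["o"],orientation=z["q"])
    P=pts(d,m); hsv=cv2.cvtColor(im,cv2.COLOR_RGB2HSV)
    b=((hsv[...,0]>100)&(hsv[...,0]<125)&(hsv[...,1]>150)&(hsv[...,2]>70)).astype(np.uint8)
    k,l,s,c=cv2.connectedComponentsWithStats(b)
    for i in range(1,k):
        if s[i,4]<40: continue
        p=P[(l==i)&(d>0)]; zt=np.percentile(p[:,2],95); t=p[p[:,2]>zt-.004]
        print(n,c[i].round(),s[i,4],"ztop",zt.round(3),"top xy",((t.max(0)+t.min(0))/2)[:2].round(4),"mean",t.mean(0)[:2].round(4),"ext",(t.max(0)-t.min(0))[:2].round(3))
    bb=(slice(120,260),slice(170,410)) if n=="scene" else (slice(90,290),slice(140,380))
    save(n+"crop.png",cv2.resize(im[bb],None,fx=3 if n=="scene" else 2.9,fy=3 if n=="scene" else 2.9,interpolation=cv2.INTER_CUBIC))
E
python3 m.py
```

```text
scene [505. 109.] 70 ztop 0.12 top xy [0.4378 0.8763] mean [0.4384 0.8708] ext [0.033 0.057]
scene [371. 136.] 66 ztop 0.122 top xy [0.4694 0.3666] mean [0.4705 0.366 ] ext [0.022 0.023]
scene [347. 140.] 68 ztop 0.121 top xy [0.4735 0.2855] mean [0.4732 0.2848] ext [0.017 0.023]
scene [320. 146.] 70 ztop 0.121 top xy [0.4813 0.196 ] mean [0.4813 0.1962] ext [0.022 0.023]
scene [353. 177.] 185 ztop 0.091 top xy [0.6031 0.2514] mean [0.604  0.2517] ext [0.042 0.043]
side [120.  30.] 130 ztop 0.121 top xy [0.4796 0.9501] mean [0.4794 0.9429] ext [0.056 0.178]
side [105.  34.] 125 ztop 0.121 top xy [0.4209 0.9396] mean [0.4191 0.9364] ext [0.057 0.182]
side [157. 104.] 45 ztop 0.122 top xy [0.4636 0.3685] mean [0.4639 0.3684] ext [0.025 0.026]
side [166. 119.] 52 ztop 0.121 top xy [0.4667 0.2872] mean [0.4666 0.286 ] ext [0.028 0.028]
side [213. 120.] 113 ztop 0.092 top xy [0.5993 0.2521] mean [0.5989 0.2524] ext [0.044 0.046]
side [178. 135.] 61 ztop 0.121 top xy [0.4752 0.1965] mean [0.475  0.1966] ext [0.027 0.029]
```

```bash
python3 - <<'E'
import cv2,numpy as np
a=cv2.imread("pics/scenecrop.png");b=cv2.imread("pics/sidecrop.png")
print(a.shape,b.shape)
E
```

```text
(420, 720, 3) (580, 696, 3)
```

View pics/scenecrop.png

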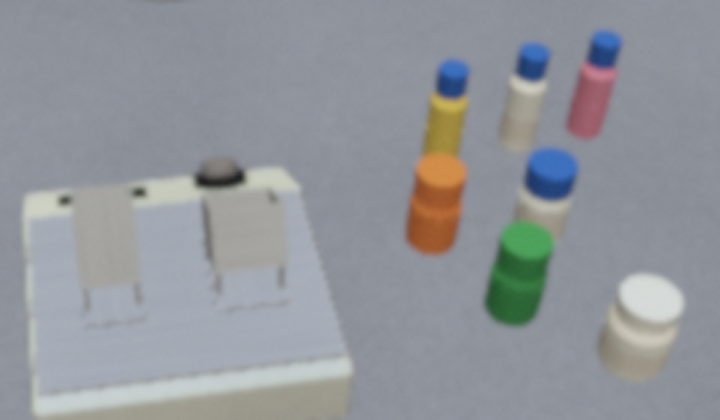

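View pics/sidecrop.png

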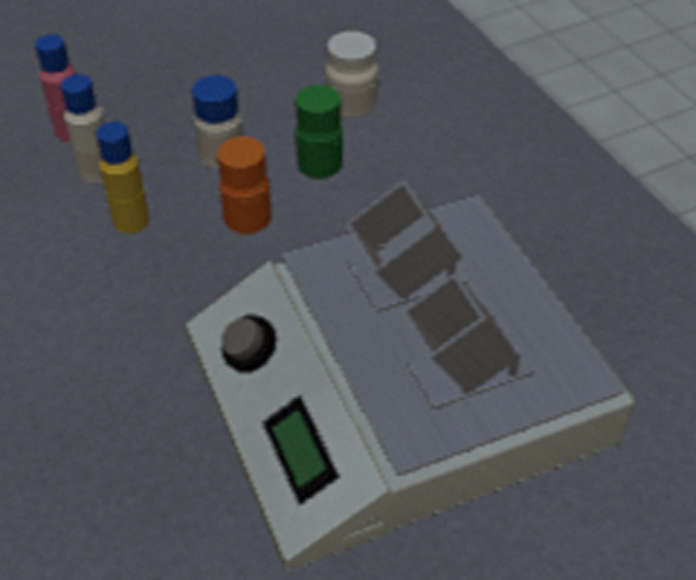

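The crops confirm it: the slim target (525,95 in the scene crop) and the wide target (545,190) are white-bodied with blue caps. The right-hand cage (narrow and tall, 107,235) is the slim one and the left-hand cage is the wide one. Next I'll measure the shaker and cages.

```bash
cat > s.py <<'E'
from h import *
A={}
for n in("scene","side"):
    z=np.load(n+"0.npz"); P=pts(z["d"],dict(K=z["K"],origin=z["o"],orientation=z["q"])); A[n]=(z["im"],P,z["d"]>0)
    im,P,ok=A[n]
    reg=ok&(P[...,0]>.35)&(P[...,0]<.95)&(P[...,1]>-.3)&(P[...,1]<.2)
    top=reg&(abs(P[...,2]-.078)<.004)
    p=P[top][:,:2].astype(np.float32); print(n,"bench",np.median(P[ok&(P[...,2]<.01)&(P[...,2]>-.02)][:,2]),"plat z",np.median(P[top][:,2]),cv2.minAreaRect(p),len(p))
    hi=reg&(P[...,2]>.09); print(" hi",P[hi].min(0).round(3),P[hi].max(0).round(3),hi.sum())
    # green display and dark/grey button
    hsv=cv2.cvtColor(im,cv2.COLOR_RGB2HSV)
    con=reg&(P[...,2]>.02)&(P[...,2]<.075)
    q=P[con]; print(" console",q.min(0).round(3),q.max(0).round(3))
    g=con&(hsv[...,0]>45)&(hsv[...,0]<80)&(hsv[...,1]>80); print(" disp",g.sum(),P[g].mean(0).round(3) if g.any() else 0)
E
python3 s.py
```

```text
scene bench 1.9948170877359672e-06 plat z 0.07811060719401486 ((0.6366837024688721, -0.021853148937225342), (0.2573228180408478, 0.48385855555534363), 9.378795623779297) 4240
 hi [ 0.463 -0.202  0.09 ] [0.712 0.2   0.172] 1667
 console [ 0.453 -0.255  0.02 ] [0.777 0.2   0.075]
 disp 243 [0.705 0.177 0.048]
side bench -0.00015775340173740382 plat z 0.07784915048500052 ((0.632319450378418, -0.017491847276687622), (0.2577364444732666, 0.49766436219215393), 11.94009017944336) 4762
 hi [ 0.459 -0.202  0.09 ] [0.707 0.199 0.172] 1971
 console [ 0.451 -0.255  0.02 ] [0.771 0.199 0.075]
 disp 513 [ 0.575 -0.022  0.047]
```

```bash
cat > s.py <<'E'
from h import *
for n in("scene","side"):
    z=np.load(n+"0.npz"); im=z["im"]; P=pts(z["d"],dict(K=z["K"],origin=z["o"],orientation=z["q"])); ok=z["d"]>0
    m=(ok&(P[...,2]>.072)&(P[...,2]<.084)&(P[...,1]<.135)&(P[...,0]>.4)).astype(np.uint8)
    k,l,s,c=cv2.connectedComponentsWithStats(m); i=1+s[1:,4].argmax()
    p=P[l==i]; r=cv2.minAreaRect(p[:,:2].astype(np.float32)); print(n,r,cv2.boxPoints(r).round(4).tolist())
    hi=ok&(P[...,2]>.086)&(P[...,1]<.14)&(P[...,0]>.5)&(P[...,1]>-.16)
    k,l,s,c=cv2.connectedComponentsWithStats(hi.astype(np.uint8))
    for i in range(1,k):
        if s[i,4]>30: print("  hi",c[i].round(),s[i,4],P[l==i].min(0).round(3),P[l==i].max(0).round(3),im[l==i].mean(0).round())
E
python3 s.py
```

```text
scene ((0.6569290161132812, -0.11763207614421844), (0.2502012848854065, 0.20315039157867432), 85.72618103027344) [[0.5462999939918518, -0.23479999601840973], [0.7488999962806702, -0.25], [0.7674999833106995, -0.00039999998989515007], [0.5649999976158142, 0.014700000174343586]]
  hi [312. 178.] 53 [0.564 0.124 0.087] [0.608 0.14  0.095] [197. 131.  72.]
  hi [213. 197.] 144 [ 0.598 -0.16   0.087] [ 0.68  -0.149  0.172] [162. 162. 160.]
  hi [251. 197.] 747 [ 0.606 -0.093  0.087] [ 0.691 -0.026  0.162] [160. 160. 156.]
side ((0.6551061868667603, -0.11719521880149841), (0.25214701890945435, 0.20146745443344116), 85.79058837890625) [[0.5454000234603882, -0.23549999296665192], [0.7462999820709229, -0.25029999017715454], [0.7648000121116638, 0.0010999999940395355], [0.5638999938964844, 0.01590000092983246]]
  hi [224. 145.] 49 [0.563 0.124 0.086] [0.602 0.14  0.091] [126.  69.  28.]
  hi [282. 179.] 1241 [ 0.596 -0.159  0.086] [ 0.688 -0.024  0.171] [69. 68. 69.]
```

```bash
cat > c.py <<'E'
from h import *
yaw=np.deg2rad(-4.25); xs=np.array([np.cos(yaw),np.sin(yaw),0]); ys=np.array([-np.sin(yaw),np.cos(yaw),0]); ez=np.array([0,0,1.])
a=-.5*xs+np.cos(np.pi/6)*ez; xp=np.cos(np.pi/6)*xs+.5*ez
M=np.stack([xp,ys,a])
if __name__=="__main__":
  for n in("scene","side"):
    z=np.load(n+"0.npz"); im=z["im"]; P=pts(z["d"],dict(K=z["K"],origin=z["o"],orientation=z["q"])); ok=z["d"]>0
    hi=ok&(P[...,2]>.084)&(P[...,0]>.55)&(P[...,0]<.72)&(P[...,1]>-.22)&(P[...,1]<0)
    q=P[hi]@M.T
    print(n,"y hist"); h,e=np.histogram(q[:,1],bins=np.arange(-.18,.06,.006)); print([(round(float(b),3),int(c)) for b,c in zip(e,h) if c])
    for lo,hh in((-.2,-.08),(-.07,.06)):
        s=q[(q[:,1]>lo)&(q[:,1]<hh)]
        if len(s)<20: continue
        wt=np.percentile(s[:,2],99); print(" pocket y",np.percentile(s[:,1],[1,50,99]).round(4),"w",s[:,2].min().round(4),wt.round(4))
        h,e=np.histogram(s[:,0],bins=np.arange(.5,.8,.004)); print("  xp",[(round(float(b),3),int(c)) for b,c in zip(e,h) if c])
        r=s[s[:,2]>wt-.006]; print("  rim n",len(r),r.min(0).round(4),r.max(0).round(4))
E
python3 c.py
```

```text
scene y hist
[(-0.156, 23), (-0.15, 97), (-0.144, 86), (-0.138, 89), (-0.132, 86), (-0.126, 83), (-0.12, 83), (-0.114, 87), (-0.108, 96), (-0.102, 3), (-0.048, 3), (-0.042, 124), (-0.036, 68), (-0.03, 66), (-0.024, 66), (-0.018, 64), (-0.012, 70), (-0.006, 66), (0.0, 62), (0.006, 71), (0.012, 85), (0.018, 25)]
 pocket y [-0.1513 -0.1269 -0.1023] w -0.2753 -0.1763
  xp [(0.596, 22), (0.6, 49), (0.604, 1), (0.608, 1), (0.616, 5), (0.62, 3), (0.624, 3), (0.628, 7), (0.636, 14), (0.64, 8), (0.644, 294), (0.648, 319), (0.652, 7)]
  rim n 116 [ 0.5964 -0.1515 -0.1823] [ 0.6511 -0.1023 -0.1758]
 pocket y [-0.0419 -0.0125  0.0193] w -0.2792 -0.1934
  xp [(0.588, 1), (0.592, 39), (0.596, 81), (0.6, 9), (0.604, 3), (0.608, 5), (0.612, 3), (0.616, 5), (0.62, 10), (0.624, 6), (0.628, 8), (0.632, 2), (0.636, 15), (0.64, 13), (0.644, 19), (0.648, 23), (0.652, 314), (0.656, 212), (0.66, 2)]
  rim n 140 [ 0.5902 -0.042  -0.1994] [ 0.6596  0.0201 -0.1927]
side y hist
[(-0.156, 349), (-0.15, 116), (-0.144, 15), (-0.138, 17), (-0.132, 10), (-0.126, 19), (-0.12, 19), (-0.114, 17), (-0.108, 328), (-0.102
[... 181 characters left out ...]
0.1521 -0.1469 -0.1013] w -0.2679 -0.1747
  xp [(0.572, 1), (0.576, 3), (0.588, 1), (0.592, 1), (0.596, 45), (0.6, 103), (0.604, 66), (0.608, 67), (0.612, 62), (0.616, 70), (0.62, 61), (0.624, 69), (0.628, 66), (0.632, 69), (0.636, 74), (0.64, 54), (0.644, 94), (0.648, 3)]
  rim n 155 [ 0.5973 -0.1528 -0.1805] [ 0.6472 -0.0996 -0.1738]
 pocket y [-0.0424 -0.0026  0.021 ] w -0.2629 -0.1922
  xp [(0.572, 1), (0.576, 2), (0.58, 1), (0.592, 79), (0.596, 49), (0.6, 49), (0.604, 56), (0.608, 54), (0.612, 52), (0.616, 58), (0.62, 55), (0.624, 51), (0.628, 58), (0.632, 52), (0.636, 60), (0.64, 60), (0.644, 56), (0.648, 41), (0.652, 60)]
  rim n 162 [ 0.593  -0.0432 -0.1981] [ 0.6548  0.0226 -0.1903]
```

Emit:
step_arm(
  xyz=[
    [0.032, -0.0375, 0.006],
    [0.032, -0.0375, 0.006],
    [0.032, -0.0375, 0.006],
    [0.032, -0.0375, 0.006],
    [0.032, -0.0375, 0.006],
  ],
  turn=[
    [0, 0, -0.109],
    [0, 0, -0.109],
    [0, 0, -0.109],
    [0, 0, -0.109],
    [0, 0, -0.109],
  ],
  fingers=[1, 1, 1, 1, 1],
  squeeze=40,
)

```text
clock: 0.72
position: [0.3755, 0.3979, 0.2612]
tcp_rot: [-0.0, 0.435, 0.901, -0.0]
ft_force: [0.9, -0.2, -0.7]
grip_width: 0.999
grip_force: 0.0
```

Emit:
step_arm(
  xyz=[
    [0.032, -0.0375, 0.006],
    [0.032, -0.0375, 0.006],
    [0.032, -0.0375, 0.006],
    [0, 0, 0],
    [0, 0, 0],
  ],
  turn=[
    [0, 0, -0.109],
    [0, 0, -0.109],
    [0, 0, -0.109],
    [0, 0, 0],
    [0, 0, 0],
  ],
  fingers=[1, 1, 1, 1, 1],
)

```text
clock: 1.35
position: [0.4703, 0.2873, 0.2789]
tcp_rot: [-0.0, 0.574, 0.819, -0.0]
ft_force: [-0.6, 0.4, -0.2]
grip_width: 0.999
grip_force: 0.0
```

```bash
cat > w.py <<'E'
from h import *
import sys
o=bot.get_obs(); im,d,m=grab("wrist"); save(sys.argv[1],im)
print("clock",o["clock"],"tcp",o["position"].round(4),"toolaxes",rot(o["tcp_rot"]).as_matrix().T.round(3).tolist(),"q",o["joints"].round(2),"cam",m["origin"].round(3))
P=pts(d,m); hsv=cv2.cvtColor(im,cv2.COLOR_RGB2HSV)
b=((hsv[...,0]>100)&(hsv[...,0]<125)&(hsv[...,1]>150)&(hsv[...,2]>60)).astype(np.uint8)
k,l,s,c=cv2.connectedComponentsWithStats(b)
for i in range(1,k):
    if s[i,4]<200: continue
    p=P[(l==i)&(d>0)]
    if len(p)<50: continue
    zt=np.percentile(p[:,2],90); t=p[abs(p[:,2]-zt)<.003]
    (cx,cy),r=cv2.minEnclosingCircle(t[:,:2].astype(np.float32)); print("blue",c[i].round(),"z",zt.round(4),"c",round(cx,4),round(cy,4),"dia",round(2*r,4),"mean",t.mean(0)[:2].round(4))
np.savez("w.npz",im=im,d=d,K=m["K"],o=m["origin"],q=m["orientation"])
E
python3 w.py w1.png
```

```text
clock 1.35 tcp [0.4703 0.2873 0.2789] toolaxes [[-0.342, 0.94, 0.0], [0.94, 0.342, -0.001], [-0.001, 0.0, -1.0]] q [-0.63  0.35  0.05  1.62 -0.02  1.17 -0.22] cam [0.444 0.36  0.421]
blue [280.  80.] z 0.1202 c 0.4637 0.3706 dia 0.0301 mean [0.4638 0.3707]
blue [251. 168.] z 0.1202 c 0.4672 0.29 dia 0.0308 mean [0.4669 0.2901]
blue [355. 231.] z 0.0899 c 0.5986 0.2555 dia 0.0471 mean [0.5981 0.256 ]
blue [228. 252.] z 0.12 c 0.4747 0.1998 dia 0.0309 mean [0.4748 0.2005]
```

View pics/w1.png

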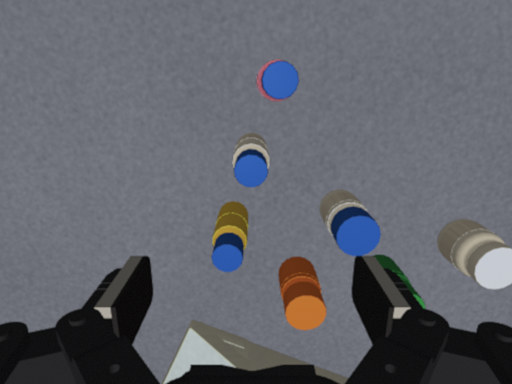

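The wrist view shows the slim cap at (251,168), centred between the fingers (columns 140 to 360). The wide cap is at (357,231), with orange at (303,305) and green at (400,280) as its neighbours. I'll descend and grip the slim cap.

Emit:
step_arm(
  xyz=[
    [-0.002, 0.0015, -0.045],
    [0, 0, -0.05],
    [0, 0, -0.05],
    [0, 0, -0.035],
    [0, 0, -0.013],
  ],
  turn=[
    [0, 0, 0],
    [0, 0, 0],
    [0, 0, 0],
    [0, 0, 0],
    [0, 0, 0],
  ],
  fingers=[1, 1, 1, 1, 1],
)

```text
clock: 2.02
position: [0.4668, 0.2891, 0.0842]
tcp_rot: [-0.001, 0.573, 0.82, -0.002]
ft_force: [0.1, 0.9, 0.2]
grip_width: 1.003
grip_force: 0.0
```

Emit:
step_arm(
  xyz=[
    [0, 0, 0],
    [0, 0, 0],
    [0, 0, 0],
    [0, 0, 0],
    [0, 0, 0],
  ],
  turn=[
    [0, 0, 0],
    [0, 0, 0],
    [0, 0, 0],
    [0, 0, 0],
    [0, 0, 0],
  ],
  fingers=[1, -1, -1, -1, -1],
  squeeze=45,
)

```text
clock: 2.65
position: [0.4692, 0.2886, 0.0872]
tcp_rot: [0.0, 0.574, 0.819, 0.001]
ft_force: [-0.8, -0.7, 5.2]
grip_width: 0.348
grip_force: 44.0
```

Emit:
step_arm(
  xyz=[
    [0, 0, 0],
    [0, 0, 0],
    [0, 0, 0],
    [0, 0, 0],
    [0, 0, 0.003],
  ],
  turn=[
    [0, 0, 0],
    [0, 0, 0],
    [0, 0, 0],
    [0, 0, 0],
    [0, 0, 0],
  ],
  fingers=[-1, -1, -1, -1, -1],
)

```text
clock: 3.28
position: [0.4687, 0.2883, 0.0895]
tcp_rot: [-0.0, 0.574, 0.819, -0.0]
ft_force: [-0.2, -0.3, -0.8]
grip_width: 0.35
grip_force: 44.5
```

```bash
cat > t.py <<'E'
from c import *
# tool target: z=-a, y=ys, x=ys x z
T=np.stack([np.cross(ys,-a),ys,-a],1)
def where(floor,h,dist,tcp=None,Rm=None):
    """shift to put bottle base (h ahead of TCP on tool axis) at dist above floor along a; floor in M coords"""
    o=bot.get_obs(); g=M.T@np.array(floor)+a*(dist+h)
    dr=R.from_matrix(T)*rot(o["tcp_rot"]).inv()
    print("t",o["clock"].round(2),"tcp",o["position"].round(4),"goal",g.round(4),"shift",(g-o["position"]).round(4),"rotvec",dr.as_rotvec().round(4),"F",o["ft_force"].round(1),"w",round(float(o["grip_width"]),3),"q",o["joints"].round(2))
E
python3 - <<'E'
from t import *
print(M.round(4).tolist())
for d in (.1,.08,0): where((.623,-.1267,-.245),.087,d)
E
```

```text
[[0.8636, -0.0642, 0.5], [0.0741, 0.9973, 0.0], [-0.4986, 0.0371, 0.866]]Traceback (most recent call last):
  File "<stdin>", line 3, in <module>
  File "t.py", line 8, in where
    print("t",o["clock"].round(2),"tcp",o["position"].round(4),"goal",g.round(4),"shift",(g-o["position"]).round(4),"rotvec",dr.as_rotvec().round(4),"F",o["ft_force"].round(1),"w",round(float(o["grip_width"]),3),"q",o["joints"].round(2))
              ^^^^^^^^^^^^^^^^
AttributeError: 'float' object has no attribute 'round'
```

Emit:
step_arm(
  xyz=[
    [0, 0, 0.04],
    [0, 0, 0.05],
    [0, 0, 0.05],
    [0, 0, 0.03],
    [0, 0, 0.01],
  ],
  turn=[
    [0, 0, 0],
    [0, 0, 0],
    [0, 0, 0],
    [0, 0, 0],
    [0, 0, 0],
  ],
  fingers=[-1, -1, -1, -1, -1],
)

```text
clock: 3.9
position: [0.4693, 0.2886, 0.2711]
tcp_rot: [0.001, 0.574, 0.819, 0.001]
ft_force: [-0.8, 0.1, -1.8]
grip_width: 0.352
grip_force: 44.8
```

```bash
sed -i 's/o\["clock"\].round(2)/round(o["clock"],2)/' t.py; python3 - <<'E'
from t import *
for d in (.12,.1,0): where((.623,-.1267,-.245),.087,d)
E
```

```text
t 3.9 tcp [0.4693 0.2886 0.2711] goal [ 0.5476 -0.1677  0.2786] shift [ 0.0783 -0.4564  0.0075] rotvec [-0.3369 -0.4394  1.1204] F [-0.8  0.1 -1.8] w 0.352 q [-0.63  0.35  0.05  1.64 -0.02  1.15 -0.23]
t 3.9 tcp [0.4693 0.2886 0.2711] goal [ 0.5576 -0.1685  0.2613] shift [ 0.0883 -0.4571 -0.0099] rotvec [-0.3369 -0.4394  1.1204] F [-0.8  0.1 -1.8] w 0.352 q [-0.63  0.35  0.05  1.64 -0.02  1.15 -0.23]
t 3.9 tcp [0.4693 0.2886 0.2711] goal [ 0.6074 -0.1722  0.1747] shift [ 0.1382 -0.4608 -0.0965] rotvec [-0.3369 -0.4394  1.1204] F [-0.8  0.1 -1.8] w 0.352 q [-0.63  0.35  0.05  1.64 -0.02  1.15 -0.23]
```

Emit:
step_arm(
  xyz=[
    [0.0065, -0.02, 0.006],
    [0.0065, -0.038, 0.006],
    [0.0065, -0.038, 0.006],
    [0.0065, -0.038, 0.006],
    [0.0065, -0.038, 0.006],
  ],
  turn=[
    [0, 0, 0.1434],
    [0, 0, 0.1434],
    [0, 0, 0.1434],
    [0, 0, 0.1434],
    [0, 0, 0.1434],
  ],
  fingers=[-1, -1, -1, -1, -1],
)

```text
clock: 4.53
position: [0.5008, 0.115, 0.298]
tcp_rot: [-0.001, 0.248, 0.969, -0.001]
ft_force: [0.7, 0.5, -0.6]
grip_width: 0.345
grip_force: 44.7
```

Emit:
step_arm(
  xyz=[
    [0.0065, -0.038, 0],
    [0.0065, -0.038, 0],
    [0.0065, -0.038, 0],
    [0.0065, -0.038, 0],
    [0.0065, -0.038, 0],
  ],
  turn=[
    [0, 0, 0.1434],
    [0, 0, 0.1434],
    [0, 0, 0.1434],
    [-0.0097, -0.1306, 0],
    [-0.0097, -0.1306, 0],
  ],
  fingers=[-1, -1, -1, -1, -1],
)

```text
clock: 5.15
position: [0.5336, -0.0751, 0.2977]
tcp_rot: [0.131, 0.038, 0.991, -0.005]
ft_force: [0.1, 0.1, -2.2]
grip_width: 0.349
grip_force: 44.7
```

Emit:
step_arm(
  xyz=[
    [0.0065, -0.038, 0],
    [0.0065, -0.038, -0.01],
    [0, -0.018, -0.0125],
    [0, 0, 0],
    [0, 0, 0],
  ],
  turn=[
    [-0.0097, -0.1306, 0],
    [-0.0097, -0.1306, 0],
    [0, 0, 0],
    [0, 0, 0],
    [0, 0, 0],
  ],
  fingers=[-1, -1, -1, -1, -1],
)

```text
clock: 5.78
position: [0.5469, -0.1666, 0.2764]
tcp_rot: [0.258, 0.036, 0.965, -0.009]
ft_force: [-0.3, 0.1, -1.2]
grip_width: 0.35
grip_force: 44.8
```

```bash
python3 w.py w2.png; python3 - <<'E'
from t import *
where((.623,-.1267,-.245),.087,.12)
im,d,m=grab("side"); np.savez("side1.npz",im=im,d=d,K=m["K"],o=m["origin"],q=m["orientation"])
P=pts(d,m); hsv=cv2.cvtColor(im,cv2.COLOR_RGB2HSV)
a_=cv2.resize(im[60:260,180:420],None,fx=2,fy=2); b=cv2.imread("pics/w2.png")[:,:,::-1]
save("both2.png",np.hstack([cv2.resize(b,(400,300)),cv2.resize(a_,(400,300))]))
E
```

```text
clock 5.775 tcp [ 0.5469 -0.1666  0.2764] toolaxes [[-0.864, 0.065, -0.499], [0.074, 0.997, 0.001], [0.498, -0.036, -0.866]] q [ 0.38  0.16 -0.06  2.05 -0.28  0.44  2.05] cam [ 0.409 -0.156  0.361]
blue [252. 284.] z 0.3075 c 0.5313 -0.1656 dia 0.0299 mean [ 0.5353 -0.1659]
t 5.83 tcp [ 0.5472 -0.1663  0.2768] goal [ 0.5476 -0.1677  0.2786] shift [ 0.0004 -0.0014  0.0018] rotvec [-0.0011 -0.0001 -0.0005] F [ 0.1  0.4 -0.9] w 0.348 q [ 0.38  0.16 -0.06  2.05 -0.28  0.44  2.05]
```

View pics/both2.png

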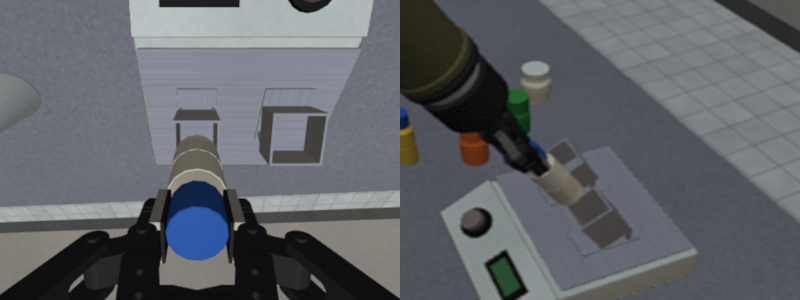

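The wrist view (left half) shows the held slim bottle with its cap at (197,220), lined up with the slim cage mouth at (197,130). The wide cage is empty at (293,135). The side view (right half) shows the bottle leaning along the pocket axis. Next I'll compare the bottle and cage in the wrist depth.

```bash
cat > r.py <<'E'
from t import *
z=np.load("w.npz"); im=z["im"]; d=z["d"]; P=pts(d,dict(K=z["K"],origin=z["o"],orientation=z["q"])); q=P@M.T; ok=d>0
tcp=M@bot.get_obs()["position"]; print("tcp M",tcp.round(4))
v,u=np.indices(d.shape)
def pr(n,s): print(n,len(s),"xp",np.percentile(s[:,0],[1,99]).round(4),"y",np.percentile(s[:,1],[1,99]).round(4),"w",np.percentile(s[:,2],[1,99]).round(4))
Y=q[...,1];W=q[...,2];X=q[...,0]
for n,yl,yh,wt in(("slim",-.165,-.09,-.175),("wide",-.055,.03,-.1925)):
    for f in(0,):
        s=ok&(Y>yl)&(Y<yh)&(abs(W-wt)<.006)&(X>.56)&(X<.69); pr(n+" rim",q[s])
        h,e=np.histogram(q[s][:,1],bins=np.arange(yl,yh,.004)); print([(round(float(b),3),int(c)) for b,c in zip(e,h) if c])
        h,e=np.histogram(q[s][:,0],bins=np.arange(.56,.69,.004)); print([(round(float(b),3),int(c)) for b,c in zip(e,h) if c])
# held bottle body between base & neck
for w0 in (-.14,-.12,-.10,-.09):
    s=ok&(abs(W-w0)<.004)&(abs(Y-tcp[1])<.03)&(abs(X-tcp[0])<.04)
    if s.sum()>10: pr("body %.2f"%w0,q[s])
hsv=cv2.cvtColor(im,cv2.COLOR_RGB2HSV); b=ok&(hsv[...,0]>100)&(hsv[...,0]<125)&(hsv[...,1]>150)&(abs(X-tcp[0])<.04)
pr("cap",q[b]); wt=np.percentile(W[b],95); pr("captop",q[b&(W>wt-.003)]); print(M.T@[0,0,0])
E
python3 r.py
```

```text
tcp M [ 0.6218 -0.1253 -0.0392]
slim rim 542 xp [0.5973 0.6353] y [-0.1514 -0.1016] w [-0.1804 -0.176 ]
[(-0.153, 128), (-0.149, 49), (-0.145, 20), (-0.141, 20), (-0.137, 16), (-0.133, 20), (-0.129, 20), (-0.125, 20), (-0.121, 19), (-0.117, 20), (-0.113, 20), (-0.109, 18), (-0.105, 172)]
[(0.596, 237), (0.6, 43), (0.604, 35), (0.608, 38), (0.612, 38), (0.616, 32), (0.62, 39), (0.624, 34), (0.628, 29), (0.632, 14), (0.636, 3)]
wide rim 1204 xp [0.5929 0.6549] y [-0.0418  0.0205] w [-0.1984 -0.1933]
[(-0.043, 267), (-0.039, 70), (-0.035, 38), (-0.031, 42), (-0.027, 38), (-0.023, 41), (-0.019, 38), (-0.015, 39), (-0.011, 42), (-0.007, 38), (-0.003, 42), (0.001, 39), (0.005, 38), (0.009, 40), (0.013, 48), (0.017, 344)]
[(0.592, 291), (0.596, 45), (0.6, 46), (0.604, 46), (0.608, 44), (0.612, 41), (0.616, 43), (0.62, 42), (0.624, 42), (0.628, 43), (0.632, 39), (0.636, 40), (0.64, 39), (0.644, 44), (0.648, 112), (0.652, 247)]
body -0.12 140 xp [0.5998 0.6119] y [-0.144  -0.1104] w [-0.124  -0.1162]
body -0.10 197 xp [0.5995 0.6123] y [-0.144 -0.109] w [-0.1039 -0.096 ]
body -0.09 213 xp [0.5996 0.6127] y [-0.1441 -0.1094] w [-0.0938 -0.0861]
cap 6548 xp [0.6039 0.6326] y [-0.1402 -0.1111] w [-0.0326 -0.006 ]
captop 4656 xp [0.6045 0.633 ] y [-0.14   -0.1113] w [-0.009  -0.0058]
[0. 0. 0.]
```

Emit:
step_arm(
  xyz=[
    [0.003, 0, 0.0015],
    [0.01, -0.0007, -0.0173],
    [0.01, -0.0007, -0.0173],
    [0, 0, 0],
    [0, 0, 0],
  ],
  turn=[
    [0, 0, 0],
    [0, 0, 0],
    [0, 0, 0],
    [0, 0, 0],
    [0, 0, 0],
  ],
  fingers=[-1, -1, -1, -1, -1],
)

```text
clock: 6.5
position: [0.57, -0.1688, 0.2443]
tcp_rot: [0.259, 0.036, 0.965, -0.009]
ft_force: [0.5, -0.6, -1.6]
grip_width: 0.356
grip_force: 44.8
```

Emit:
step_arm(
  xyz=[
    [0.003, -0.0002, -0.0052],
    [0.003, -0.0002, -0.0052],
    [0.003, -0.0002, -0.0052],
    [0.003, -0.0002, -0.0052],
    [0.003, -0.0002, -0.0052],
  ],
  turn=[
    [0, 0, 0],
    [0, 0, 0],
    [0, 0, 0],
    [0, 0, 0],
    [0, 0, 0],
  ],
  fingers=[-1, -1, -1, -1, -1],
)

```text
clock: 7.12
position: [0.585, -0.17, 0.2172]
tcp_rot: [0.259, 0.037, 0.965, -0.009]
ft_force: [1.0, 0.4, -2.0]
grip_width: 0.353
grip_force: 44.8
```

```bash
python3 w.py w3.png >/dev/null; python3 r.py | grep -v '^\['; python3 - <<'E'
from t import *
where((.6255,-.1267,-.245),.087,.05)
E
```

```text
tcp M [ 0.6244 -0.126  -0.1105]
slim rim 1337 xp [0.5975 0.639 ] y [-0.1513 -0.1015] w [-0.1809 -0.1696]
wide rim 2043 xp [0.593 0.655] y [-0.0417  0.0205] w [-0.1984 -0.1933]
body -0.14 284 xp [0.6036 0.6169] y [-0.144  -0.1088] w [-0.1439 -0.1361]
body -0.12 549 xp [0.6036 0.6172] y [-0.1441 -0.1089] w [-0.1239 -0.116 ]
body -0.10 1056 xp [0.6073 0.6187] y [-0.1539 -0.099 ] w [-0.1039 -0.0961]
body -0.09 1326 xp [0.6073 0.6187] y [-0.1544 -0.0984] w [-0.0939 -0.0861]
cap 6543 xp [0.6074 0.636 ] y [-0.1406 -0.1116] w [-0.103  -0.0763]
captop 4638 xp [0.6081 0.6363] y [-0.1405 -0.1119] w [-0.0793 -0.0762]
t 7.17 tcp [ 0.585  -0.1699  0.2165] goal [ 0.5847 -0.1705  0.2192] shift [-0.0004 -0.0006  0.0027] rotvec [-0.0011 -0.0006  0.0011] F [ 0.6 -0.4 -1.4] w 0.345 q [ 0.38  0.29 -0.09  2.07 -0.31  0.29  2.07]
```

Emit:
step_arm(
  xyz=[
    [0.004, -0.0003, -0.0069],
    [0.004, -0.0003, -0.0069],
    [0.004, -0.0003, -0.0069],
    [0.004, -0.0003, -0.0069],
    [0.004, -0.0003, -0.0069],
  ],
  turn=[
    [0, 0, 0],
    [0, 0, 0],
    [0, 0, 0],
    [0, 0, 0],
    [0, 0, 0],
  ],
  fingers=[-1, -1, -1, -1, -1],
)

```text
clock: 7.8
position: [0.6051, -0.1715, 0.1826]
tcp_rot: [0.259, 0.037, 0.965, -0.009]
ft_force: [-0.7, 0.4, -0.2]
grip_width: 0.351
grip_force: 44.8
```

Emit:
step_arm(
  xyz=[
    [0.001, 0, -0.0017],
    [0.001, 0, -0.0017],
    [0.001, -0.0003, -0.0017],
    [0.001, 0, -0.0017],
    [0.0, 0, 0],
  ],
  turn=[
    [0, 0, 0],
    [0, 0, 0],
    [0, 0, 0],
    [0, 0, 0],
    [0, 0, 0],
  ],
  fingers=[-1, -1, -1, -1, -1],
)

```text
clock: 8.43
position: [0.6088, -0.1718, 0.1763]
tcp_rot: [0.259, 0.037, 0.965, -0.009]
ft_force: [0.2, -0.4, -1.0]
grip_width: 0.348
grip_force: 44.8
```

Emit:
step_arm(
  xyz=[
    [0.0005, 0, -0.0009],
    [0.0005, 0, -0.0009],
    [0.0005, 0, -0.0009],
    [0.0005, 0, -0.0009],
    [0.0, 0, 0],
  ],
  turn=[
    [0, 0, 0],
    [0, 0, 0],
    [0, 0, 0],
    [0, 0, 0],
    [0, 0, 0],
  ],
  fingers=[-1, -1, -1, -1, -1],
)

```text
clock: 9.05
position: [0.6103, -0.1721, 0.1743]
tcp_rot: [0.259, 0.037, 0.965, -0.01]
ft_force: [-11.2, 1.6, 15.9]
grip_width: 0.35
grip_force: 46.9
```

```bash
python3 w.py w4.png >/dev/null; python3 r.py | grep -E 'tcp|cap|slim rim'
```

```text
tcp M [ 0.6253 -0.1263 -0.1597]
slim rim 1995 xp [0.5975 0.6231] y [-0.1511 -0.1015] w [-0.1808 -0.1694]
cap 6569 xp [0.6079 0.6365] y [-0.1408 -0.1117] w [-0.1527 -0.1261]
captop 4643 xp [0.6085 0.6369] y [-0.1407 -0.112 ] w [-0.1291 -0.126 ]
```

Emit:
step_arm(
  xyz=[
    [0, 0, 0],
    [0, 0, 0],
    [0, 0, 0],
    [0, 0, 0],
    [0, 0, 0],
  ],
  turn=[
    [0, 0, 0],
    [0, 0, 0],
    [0, 0, 0],
    [0, 0, 0],
    [0, 0, 0],
  ],
  fingers=[0, 0.5, 1, 1, 1],
)

```text
clock: 9.72
position: [0.6108, -0.1717, 0.1726]
tcp_rot: [0.259, 0.036, 0.965, -0.009]
ft_force: [-0.2, 0.3, 0.4]
grip_width: 1.003
grip_force: 0.0
```

Emit:
step_arm(
  xyz=[
    [-0.005, 0.0004, 0.0087],
    [-0.01, 0.0008, 0.0173],
    [-0.015, 0.0012, 0.026],
    [-0.02, 0.0012, 0.035],
    [0, 0, 0],
  ],
  turn=[
    [0, 0, 0],
    [0, 0, 0],
    [0, 0, 0],
    [0, 0, 0],
    [0, 0, 0],
  ],
  fingers=[1, 1, 1, 1, 1],
)

```text
clock: 10.35
position: [0.5607, -0.1688, 0.2635]
tcp_rot: [0.261, 0.037, 0.965, -0.01]
ft_force: [0.0, -0.4, 0.0]
grip_width: 1.006
grip_force: 0.0
```

```bash
python3 w.py w5.png; python3 r.py | grep -E 'tcp|cap|slim rim'; python3 - <<'E'
from t import *
for n in("scene","side"):
    z=np.load(n+"0.npz"); im=z["im"]; d=z["d"]; P=pts(d,dict(K=z["K"],origin=z["o"],orientation=z["q"])); hsv=cv2.cvtColor(im,cv2.COLOR_RGB2HSV)
    for nm,l,h in(("orange",5,18),("green",50,75),("any",0,180)):
        s=(hsv[...,0]>=l)&(hsv[...,0]<=h)&(P[...,2]>(.085 if nm!="any" else .076))&(P[...,2]<.095)&(P[...,1]>.1)&(P[...,1]<.45)&(P[...,0]>.53)&(P[...,0]<.85)&((hsv[...,1]>130) if nm!="any" else (hsv[...,1]<60))
        if s.sum()>5: t=P[s]; print(n,nm,s.sum(),((t.min(0)+t.max(0))/2).round(3),(t.max(0)-t.min(0)).round(3))
E
```

```text
clock 10.35 tcp [ 0.5607 -0.1688  0.2635] toolaxes [[-0.861, 0.065, -0.505], [0.076, 0.997, -0.001], [0.503, -0.039, -0.863]] q [ 0.35  0.19 -0.02  2.05 -0.31  0.4   2.07] cam [ 0.422 -0.158  0.347]
blue [253. 192.] z 0.2041 c 0.591 -0.1704 dia 0.028 mean [ 0.5943 -0.1706]
tcp M [ 0.626  -0.1264 -0.0591]
slim rim 983 xp [0.5974 0.6469] y [-0.1513 -0.1016] w [-0.1806 -0.17  ]
cap 1867 xp [0.6029 0.6315] y [-0.1399 -0.1122] w [-0.1478 -0.1254]
captop 1622 xp [0.6033 0.6313] y [-0.14   -0.1123] w [-0.1285 -0.1253]
scene orange 150 [0.585 0.146 0.09 ] [0.048 0.043 0.01 ]
scene green 128 [0.692 0.184 0.089] [0.04  0.037 0.008]
scene any 273 [0.733 0.23  0.084] [0.125 0.129 0.015]
side orange 152 [0.583 0.147 0.089] [0.046 0.048 0.007]
side green 119 [0.686 0.187 0.089] [0.041 0.044 0.007]
side any 137 [0.682 0.249 0.083] [0.216 0.094 0.013]
```

Emit:
step_arm(
  xyz=[
    [0.003, 0.015, 0.005],
    [0.003, 0.037, 0],
    [0.003, 0.037, 0],
    [0.003, 0.037, 0],
    [0.003, 0.037, 0],
  ],
  turn=[
    [0.0097, 0.1306, 0],
    [0.0097, 0.1306, 0],
    [0.0097, 0.1306, 0],
    [0.0097, 0.1306, 0],
    [0, 0, -0.1434],
  ],
  fingers=[1, 1, 1, 1, 1],
)

```text
clock: 11.02
position: [0.5772, -0.0034, 0.2626]
tcp_rot: [-0.002, 0.11, 0.994, -0.0]
ft_force: [0.5, -0.2, -0.3]
grip_width: 1.0
grip_force: 0.0
```

Emit:
step_arm(
  xyz=[
    [0.003, 0.037, 0],
    [0.003, 0.037, 0],
    [0.003, 0.037, 0],
    [0.003, 0.037, 0],
    [0.003, 0.037, 0],
  ],
  turn=[
    [0, 0, -0.1434],
    [0, 0, -0.1434],
    [0, 0, -0.1434],
    [0, 0, -0.1434],
    [0, 0, -0.1434],
  ],
  fingers=[1, 1, 1, 1, 1],
)

```text
clock: 11.65
position: [0.5906, 0.1814, 0.2634]
tcp_rot: [-0.001, 0.453, 0.892, -0.001]
ft_force: [1.4, -0.0, -0.1]
grip_width: 0.998
grip_force: 0.0
```

Emit:
step_arm(
  xyz=[
    [0.003, 0.037, 0],
    [0.003, 0.037, 0],
    [0.002, 0, 0],
    [0, 0, 0],
    [0, 0, 0],
  ],
  turn=[
    [0, 0, -0.1434],
    [0, 0, -0.1434],
    [0, 0, 0],
    [0, 0, 0],
    [0, 0, 0],
  ],
  fingers=[1, 1, 1, 1, 1],
)

```text
clock: 12.28
position: [0.599, 0.2524, 0.2645]
tcp_rot: [0.0, 0.574, 0.819, -0.0]
ft_force: [0.9, -0.1, -0.2]
grip_width: 1.001
grip_force: 0.0
```

```bash
python3 w.py w6.png
```

```text
clock 12.275 tcp [0.599  0.2524 0.2645] toolaxes [[-0.34, 0.94, -0.001], [0.94, 0.34, -0.001], [-0.0, -0.001, -1.0]] q [-0.62  0.54  0.32  1.38 -0.17  1.25  0.06] cam [0.572 0.325 0.407]
blue [254. 165.] z 0.0901 c 0.5994 0.2553 dia 0.0469 mean [0.599  0.2559]
blue [103. 183.] z 0.1202 c 0.4754 0.2 dia 0.0309 mean [0.4757 0.2003]
```

Emit:
step_arm(
  xyz=[
    [0, 0.002, -0.045],
    [0, 0, -0.055],
    [0, 0, -0.055],
    [0, 0, -0.04],
    [0, 0, -0.0125],
  ],
  turn=[
    [0, 0, 0],
    [0, 0, 0],
    [0, 0, 0],
    [0, 0, 0],
    [0, 0, 0],
  ],
  fingers=[1, 1, 1, 1, 1],
)

```text
clock: 12.95
position: [0.5975, 0.2545, 0.055]
tcp_rot: [-0.001, 0.574, 0.819, -0.002]
ft_force: [-0.4, -0.0, 0.6]
grip_width: 1.001
grip_force: 0.0
```

Emit:
step_arm(
  xyz=[
    [0, 0, 0],
    [0, 0, 0],
    [0, 0, 0],
    [0, 0, 0],
    [0, 0, 0],
  ],
  turn=[
    [0, 0, 0],
    [0, 0, 0],
    [0, 0, 0],
    [0, 0, 0],
    [0, 0, 0],
  ],
  fingers=[1, -1, -1, -1, -1],
  squeeze=55,
)

```text
clock: 13.58
position: [0.5998, 0.2562, 0.0592]
tcp_rot: [0.001, 0.574, 0.819, 0.001]
ft_force: [-0.9, 0.1, 5.5]
grip_width: 0.53
grip_force: 55.7
```

Emit:
step_arm(
  xyz=[
    [0, 0, 0],
    [0, 0, 0],
    [0, 0, 0.02],
    [0, 0, 0.06],
    [0, 0, 0.06],
  ],
  turn=[
    [0, 0, 0],
    [0, 0, 0],
    [0, 0, 0],
    [0, 0, 0],
    [0, 0, 0],
  ],
  fingers=[-1, -1, -1, -1, -1],
)

```text
clock: 14.2
position: [0.5984, 0.2557, 0.199]
tcp_rot: [-0.0, 0.574, 0.819, -0.0]
ft_force: [1.2, 0.5, -1.1]
grip_width: 0.534
grip_force: 57.0
```

Emit:
step_arm(
  xyz=[
    [0, 0, 0.05],
    [0, 0, 0.02],
    [0, 0, 0],
    [0, 0, 0],
    [0, 0, 0],
  ],
  turn=[
    [0, 0, 0],
    [0, 0, 0],
    [0, 0, 0],
    [0, 0, 0],
    [0, 0, 0],
  ],
  fingers=[-1, -1, -1, -1, -1],
)

```text
clock: 14.82
position: [0.5981, 0.2557, 0.2656]
tcp_rot: [-0.001, 0.574, 0.819, -0.001]
ft_force: [-0.2, 0.1, -1.3]
grip_width: 0.537
grip_force: 57.1
```

```bash
python3 w.py w7.png; python3 - <<'E'
from t import *
where((.6265,-.0107,-.2445),.057,.1)
E
```

```text
clock 14.825 tcp [0.5981 0.2557 0.2656] toolaxes [[-0.341, 0.94, -0.0], [0.94, 0.341, -0.003], [-0.003, -0.001, -1.0]] q [-0.62  0.54  0.32  1.37 -0.17  1.26  0.06] cam [0.572 0.329 0.408]
blue [104. 186.] z 0.1201 c 0.476 0.1997 dia 0.031 mean [0.4758 0.2004]
blue [252. 287.] z 0.2964 c 0.5978 0.2547 dia 0.0478 mean [0.5974 0.2562]
t 14.88 tcp [0.5983 0.2557 0.2658] goal [ 0.5839 -0.0541  0.2375] shift [-0.0143 -0.3098 -0.0284] rotvec [-0.3318 -0.4421  1.1217] F [ 0.4 -0.4 -1.9] w 0.532 q [-0.62  0.54  0.32  1.37 -0.17  1.26  0.06]
```

Emit:
step_arm(
  xyz=[
    [-0.001, -0.026, 0.01],
    [-0.001, -0.026, 0],
    [-0.001, -0.026, 0],
    [-0.001, -0.026, 0],
    [-0.001, -0.026, 0],
  ],
  turn=[
    [0, 0, 0.1434],
    [0, 0, 0.1434],
    [0, 0, 0.1434],
    [0, 0, 0.1434],
    [0, 0, 0.1434],
  ],
  fingers=[-1, -1, -1, -1, -1],
)

```text
clock: 15.5
position: [0.5935, 0.1249, 0.2764]
tcp_rot: [-0.001, 0.248, 0.969, -0.0]
ft_force: [0.6, 0.4, -1.3]
grip_width: 0.536
grip_force: 57.1
```

Emit:
step_arm(
  xyz=[
    [-0.001, -0.026, 0],
    [-0.001, -0.026, 0],
    [-0.001, -0.026, 0],
    [-0.001, -0.026, 0],
    [-0.001, -0.026, 0],
  ],
  turn=[
    [0, 0, 0.1434],
    [0, 0, 0.1434],
    [0, 0, 0.1434],
    [-0.0097, -0.1306, 0],
    [-0.0097, -0.1306, 0],
  ],
  fingers=[-1, -1, -1, -1, -1],
)

```text
clock: 16.12
position: [0.5888, -0.0055, 0.2765]
tcp_rot: [0.132, 0.038, 0.991, -0.005]
ft_force: [0.4, 0.3, -1.9]
grip_width: 0.536
grip_force: 57.1
```

Emit:
step_arm(
  xyz=[
    [-0.002, -0.026, 0],
    [-0.002, -0.024, -0.018],
    [0, 0, -0.02],
    [0, 0, 0],
    [0, 0, 0],
  ],
  turn=[
    [-0.0097, -0.1306, 0],
    [-0.0097, -0.1306, 0],
    [0, 0, 0],
    [0, 0, 0],
    [0, 0, 0],
  ],
  fingers=[-1, -1, -1, -1, -1],
)

```text
clock: 16.75
position: [0.5856, -0.0539, 0.2399]
tcp_rot: [0.259, 0.036, 0.965, -0.009]
ft_force: [-0.3, -0.6, -0.9]
grip_width: 0.535
grip_force: 57.1
```

```bash
python3 w.py w8.png; sed -i 's/(-.14,-.12,-.10,-.09)/(-.15,-.14,-.13,-.12)/; s/abs(Y-tcp\[1\])<.03)/abs(Y-tcp[1])<.035)/; s/(abs(X-tcp\[0\])<.04)/(abs(X-tcp[0])<.04)\&(abs(Y-tcp[1])<.05)/' r.py; python3 r.py | grep -v '^\['; python3 - <<'E'
from t import *
where((.6265,-.0107,-.2445),.057,.1)
E
```

```text
clock 16.75 tcp [ 0.5856 -0.0539  0.2399] toolaxes [[-0.863, 0.065, -0.501], [0.075, 0.997, 0.001], [0.499, -0.037, -0.866]] q [-0.03  0.22  0.09  2.09 -0.02  0.31  1.56] cam [ 0.447 -0.044  0.324]
blue [ 57. 202.] z 0.2036 c 0.59 -0.1696 dia 0.0287 mean [ 0.5939 -0.1697]
blue [252. 286.] z 0.2732 c 0.5766 -0.0534 dia 0.0421 mean [ 0.5819 -0.0537]
tcp M [ 0.6295 -0.0103 -0.0861]
slim rim 1589 xp [0.5974 0.6472] y [-0.1509 -0.1011] w [-0.1809 -0.1695]
wide rim 911 xp [0.5928 0.6396] y [-0.0413  0.0205] w [-0.1983 -0.1932]
body -0.14 235 xp [0.6047 0.6197] y [-0.0329  0.0113] w [-0.1439 -0.1361]
body -0.13 220 xp [0.6042 0.6185] y [-0.0322  0.0115] w [-0.1339 -0.1261]
body -0.12 329 xp [0.6043 0.6188] y [-0.0328  0.0117] w [-0.1239 -0.1161]
cap 12634 xp [0.6064 0.6503] y [-0.0319  0.0113] w [-0.0805 -0.0545]
captop 10257 xp [0.6073 0.6505] y [-0.0321  0.0112] w [-0.0574 -0.0545]
t 16.8 tcp [ 0.5858 -0.0538  0.2402] goal [ 0.5839 -0.0541  0.2375] shift [-0.0019 -0.0003 -0.0027] rotvec [-0.0007  0.0015  0.0006] F [-0.9 -0.2 -1.5] w 0.535 q [-0.03  0.22  0.09  2.09 -0.02  0.31  1.56]
```

Emit:
step_arm(
  xyz=[
    [-0.0045, 0.0003, -0.0026],
    [0.01, -0.0007, -0.0173],
    [0.01, -0.0007, -0.0173],
    [0, 0, 0],
    [0, 0, 0],
  ],
  turn=[
    [0, 0, 0],
    [0, 0, 0],
    [0, 0, 0],
    [0, 0, 0],
    [0, 0, 0],
  ],
  fingers=[-1, -1, -1, -1, -1],
)

```text
clock: 17.42
position: [0.6002, -0.0552, 0.2026]
tcp_rot: [0.259, 0.036, 0.965, -0.009]
ft_force: [-0.2, 0.7, -1.8]
grip_width: 0.538
grip_force: 57.1
```

Emit:
step_arm(
  xyz=[
    [0.003, -0.0002, -0.0052],
    [0.003, -0.0002, -0.0052],
    [0.003, -0.0002, -0.0052],
    [0, 0, 0],
    [0, 0, 0],
  ],
  turn=[
    [0, 0, 0],
    [0, 0, 0],
    [0, 0, 0],
    [0, 0, 0],
    [0, 0, 0],
  ],
  fingers=[-1, -1, -1, -1, -1],
)

```text
clock: 18.05
position: [0.6096, -0.056, 0.1872]
tcp_rot: [0.258, 0.037, 0.965, -0.009]
ft_force: [-0.5, -0.6, -0.7]
grip_width: 0.53
grip_force: 57.1
```

```bash
python3 w.py w9.png >/dev/null; python3 r.py | grep -v '^\['
```

```text
tcp M [ 0.6237 -0.0106 -0.1438]
slim rim 2608 xp [0.5974 0.6473] y [-0.1449 -0.1009] w [-0.1809 -0.1693]
wide rim 1712 xp [0.5929 0.6347] y [-0.0412  0.0205] w [-0.1984 -0.1869]
body -0.15 1196 xp [0.5994 0.6219] y [-0.0347  0.0128] w [-0.1539 -0.1461]
body -0.14 572 xp [0.6005 0.6188] y [-0.0388  0.0172] w [-0.1424 -0.1361]
body -0.13 1308 xp [0.6006 0.6184] y [-0.0449  0.0238] w [-0.1339 -0.1261]
body -0.12 1621 xp [0.6006 0.6188] y [-0.045   0.0238] w [-0.1239 -0.1161]
cap 12646 xp [0.6008 0.6447] y [-0.0322  0.011 ] w [-0.138  -0.1122]
captop 10278 xp [0.6017 0.645 ] y [-0.0324  0.011 ] w [-0.115  -0.1121]
```

Emit:
step_arm(
  xyz=[
    [0.0035, -0.0003, -0.0061],
    [0.0035, -0.0003, -0.0061],
    [0.0035, -0.0003, -0.0061],
    [0.0035, -0.0003, -0.0061],
    [0.0035, -0.0002, -0.0061],
  ],
  turn=[
    [0, 0, 0],
    [0, 0, 0],
    [0, 0, 0],
    [0, 0, 0],
    [0, 0, 0],
  ],
  fingers=[-1, -1, -1, -1, -1],
)

```text
clock: 18.73
position: [0.6286, -0.0578, 0.1613]
tcp_rot: [0.253, 0.037, 0.967, -0.009]
ft_force: [-2.3, 0.4, -1.4]
grip_width: 0.529
grip_force: 57.1
```

Emit:
step_arm(
  xyz=[
    [0.001, 0, -0.0017],
    [0.0007, 0, -0.0012],
    [0.0007, 0, -0.0012],
    [0, 0, 0],
    [0, 0, 0],
  ],
  turn=[
    [0, 0, 0],
    [0, 0, 0],
    [0, 0, 0],
    [0, 0, 0],
    [0, 0, 0],
  ],
  fingers=[-1, -1, -1, -1, -1],
)

```text
clock: 19.35
position: [0.6308, -0.0576, 0.1576]
tcp_rot: [0.253, 0.037, 0.967, -0.009]
ft_force: [-2.9, 0.3, -3.3]
grip_width: 0.534
grip_force: 57.1
```

```bash
python3 w.py w10.png >/dev/null; python3 r.py | grep -E 'tcp|cap|wide'; python3 - <<'E'
from t import *
where((.6238,-.0107,-.243),.058,.0)
E
```

```text
tcp M [ 0.6273 -0.0107 -0.1802]
wide rim 3101 xp [0.5931 0.6248] y [-0.041   0.0205] w [-0.1983 -0.1867]
cap 12655 xp [0.6046 0.6488] y [-0.0322  0.0109] w [-0.1743 -0.1484]
captop 10286 xp [0.6056 0.6491] y [-0.0324  0.0108] w [-0.1514 -0.1484]
t 19.4 tcp [ 0.6308 -0.0576  0.1576] goal [ 0.6302 -0.0576  0.1517] shift [-0.0006  0.     -0.0059] rotvec [-0.0014 -0.0109  0.0013] F [-2.9 -0.5 -3.7] w 0.531 q [ 0.21  0.41 -0.22  2.09  0.69  0.18  0.86]
```

Emit:
step_arm(
  xyz=[
    [0, 0, 0],
    [0.0, 0, 0],
    [0.0007, 0, -0.0012],
    [0.0007, 0, -0.0012],
    [0, 0, 0],
  ],
  turn=[
    [0.0013, 0.0175, 0],
    [0.0013, 0.0175, 0],
    [0, 0, 0],
    [0, 0, 0],
    [0, 0, 0],
  ],
  fingers=[-1, -1, -1, -1, -1],
)

```text
clock: 20.02
position: [0.6326, -0.0576, 0.1553]
tcp_rot: [0.237, 0.037, 0.971, -0.009]
ft_force: [-2.6, -0.6, -3.5]
grip_width: 0.534
grip_force: 57.3
```

```bash
python3 w.py w11.png >/dev/null; python3 r.py | grep -E 'tcp|cap|wide'; python3 - <<'E'
from t import *
where((.6238,-.0107,-.243),.058,.0)
E
```

```text
tcp M [ 0.6277 -0.0105 -0.1831]
wide rim 3347 xp [0.5931 0.6238] y [-0.041   0.0204] w [-0.1984 -0.1867]
cap 12657 xp [0.6055 0.6502] y [-0.0321  0.0111] w [-0.1764 -0.1509]
captop 10224 xp [0.6069 0.6501] y [-0.0323  0.011 ] w [-0.1543 -0.1509]
t 20.07 tcp [ 0.6326 -0.0575  0.1553] goal [ 0.6302 -0.0576  0.1517] shift [-0.0024 -0.     -0.0036] rotvec [-0.004  -0.0452  0.0011] F [-2.4  0.1 -4. ] w 0.535 q [ 0.26  0.42 -0.31  2.06  0.66  0.25  0.9 ]
```

Emit:
step_arm(
  xyz=[
    [0, 0, -0.001],
    [0, 0, -0.001],
    [0.0, 0, -0.001],
    [0, 0, -0.001],
    [0, 0, 0],
  ],
  turn=[
    [0, 0, 0],
    [0, 0, 0],
    [0, 0, 0],
    [0, 0, 0],
    [0, 0, 0],
  ],
  fingers=[-1, -1, -1, -1, -1],
)

```text
clock: 20.7
position: [0.6327, -0.0574, 0.1537]
tcp_rot: [0.238, 0.036, 0.97, -0.009]
ft_force: [-16.3, 0.9, 17.4]
grip_width: 0.535
grip_force: 60.1
```

Emit:
step_arm(
  xyz=[
    [0, 0, 0],
    [0, 0, 0],
    [0, 0, 0],
    [0, 0, 0],
    [0, 0, 0],
  ],
  turn=[
    [0, 0, 0],
    [0, 0, 0],
    [0, 0, 0],
    [0, 0, 0],
    [0, 0, 0],
  ],
  fingers=[0.3, 0.6, 1, 1, 1],
)

```text
clock: 21.32
position: [0.6327, -0.0575, 0.1513]
tcp_rot: [0.237, 0.037, 0.971, -0.008]
ft_force: [-0.1, 0.3, 0.6]
grip_width: 0.999
grip_force: 0.0
```

Emit:
step_arm(
  xyz=[
    [-0.005, 0.0004, 0.0087],
    [-0.01, 0.0008, 0.0173],
    [-0.015, 0.0012, 0.026],
    [-0.02, 0.0012, 0.035],
    [0, 0, 0],
  ],
  turn=[
    [0, 0, 0],
    [0, 0, 0],
    [0, 0, 0],
    [0, 0, 0],
    [0, 0, 0],
  ],
  fingers=[1, 1, 1, 1, 1],
)

```text
clock: 21.95
position: [0.5827, -0.054, 0.2417]
tcp_rot: [0.239, 0.037, 0.97, -0.009]
ft_force: [0.5, -0.2, 0.6]
grip_width: 1.0
grip_force: 0.0
```

```bash
python3 w.py w12.png; python3 r.py | grep -E 'tcp|cap|rim'
```

```text
clock 21.95 tcp [ 0.5827 -0.054   0.2417] toolaxes [[-0.883, 0.067, -0.464], [0.076, 0.997, -0.0], [0.463, -0.035, -0.886]] q [ 0.49  0.25 -0.57  2.05  0.45  0.43  1.1 ] cam [ 0.448 -0.044  0.332]
blue [253. 197.] z 0.185 c 0.6168 -0.0557 dia 0.04 mean [ 0.6209 -0.0564]
blue [ 57. 208.] z 0.204 c 0.5931 -0.17 dia 0.028 mean [ 0.5944 -0.17  ]
tcp M [ 0.6268 -0.0111 -0.0845]
slim rim 1472 xp [0.5974 0.6473] y [-0.151  -0.1011] w [-0.1808 -0.1696]
wide rim 1469 xp [0.5929 0.6549] y [-0.0413  0.0204] w [-0.1982 -0.1899]
cap 3952 xp [0.5954 0.6392] y [-0.0315  0.0113] w [-0.1645 -0.1505]
captop 3168 xp [0.599  0.6389] y [-0.0316  0.0113] w [-0.1542 -0.1504]
```

View pics/w12.png

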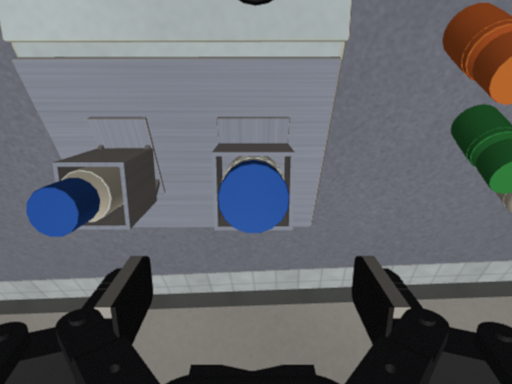

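The wrist view shows both bottles in their cages: slim at (65,205) and wide at (253,197). I'll check how far down the wide one sits and locate the button.

```bash
cat > f.py <<'E'
from t import *
z=np.load("w.npz"); im=z["im"]; d=z["d"]; P=pts(d,dict(K=z["K"],origin=z["o"],orientation=z["q"])); q=P@M.T
hsv=cv2.cvtColor(im,cv2.COLOR_RGB2HSV); b=((d>0)&(hsv[...,0]>100)&(hsv[...,0]<125)&(hsv[...,1]>150)&(q[...,2]>-.16)).astype(np.uint8)
for nm,yc,wr in(("wide",-.0107,-.193),("slim",-.1265,-.176)):
    s=cv2.erode(b,np.ones((3,3)))>0; s&=abs(q[...,1]-yc)<.03
    t=q[s]; t=t[t[:,2]>np.percentile(t[:,2],60)-.004]
    for _ in range(4):
        A=np.c_[t[:,0]-t[:,0].mean(),t[:,1]-t[:,1].mean(),np.ones(len(t))]; x=np.linalg.lstsq(A,t[:,2],rcond=None)[0]; r=abs(A@x-t[:,2]); t=t[r<max(.0005,2*r.std())]
    print(nm,len(t),"center",t.mean(0).round(4),"slopes deg",np.rad2deg(x[:2]).round(2),"out",(x[2]-wr).round(4))
for n in("scene","side"):
    zz=np.load(n+"0.npz"); im=zz["im"]; P=pts(zz["d"],dict(K=zz["K"],origin=zz["o"],orientation=zz["q"])); Q=P@M.T
    # console plane: w level; button protrudes
    reg=(zz["d"]>0)&(P[...,0]>.44)&(P[...,0]<.60)&(P[...,1]>-.26)&(P[...,1]<.03)&(P[...,2]>.02)&(P[...,2]<.09)
    w=np.median(Q[...,2][reg&(P[...,2]<.07)&(P[...,1]<0)]); up=reg&(Q[...,2]>w+.005)&(Q[...,0]<.575); t=Q[up]
    print(n,"console w",w.round(4))
    if len(t)>10:
        c=(np.percentile(t,2,axis=0)+np.percentile(t,98,axis=0))/2; ww=np.percentile(t[:,2],80); tt=t[abs(t[:,2]-ww)<.003]; (cx,cy),r=cv2.minEnclosingCircle(tt[:,:2].astype(np.float32)); print(len(t),"top w",ww.round(4),"circle",round(cx,4),round(cy,4),"dia",round(2*r,4),"world",(M.T@[cx,cy,ww]).round(4))
E
python3 f.py
```

```text
wide 1943 center [ 0.6168 -0.0102 -0.1531] slopes deg [ 4.86 -0.31] out 0.0399
slim 1019 center [ 0.6173 -0.1252 -0.1268] slopes deg [ 2.13 -0.09] out 0.0492
scene console w -0.2163
124 top w -0.1937 circle 0.4672 -0.0103 dia 0.038 world [ 0.4993 -0.0474  0.0658]
side console w -0.2164
301 top w -0.1926 circle 0.4644 -0.0086 dia 0.036 world [ 0.4964 -0.0456  0.0654]
```

Emit:
step_arm(
  xyz=[
    [-0.01, 0.001, 0.01],
    [-0.032, 0.0022, -0.022],
    [-0.032, 0.0022, -0.022],
    [-0.032, 0.0022, -0.022],
    [-0.032, 0.0022, -0.022],
  ],
  turn=[
    [0, 0, 0],
    [0, 0, 0],
    [0, 0, 0],
    [0, 0, 0],
    [0, 0, 0],
  ],
  fingers=[-1, -1, -1, -1, -1],
)

```text
clock: 22.62
position: [0.4589, -0.0482, 0.1702]
tcp_rot: [0.231, 0.038, 0.972, -0.014]
ft_force: [-0.6, 0.5, 0.7]
grip_width: 0.0
grip_force: 0.0
```

Emit:
step_arm(
  xyz=[
    [0, 0, 0],
    [0, 0, 0],
    [0, 0, 0],
    [0, 0, 0],
    [0, 0, 0],
  ],
  turn=[
    [0, 0, 0],
    [0, 0, 0],
    [0, 0, 0],
    [0, 0, 0],
    [0, 0, 0],
  ],
  fingers=[-1, -1, -1, -1, -1],
)

```text
clock: 23.25
position: [0.4626, -0.0483, 0.1722]
tcp_rot: [0.234, 0.038, 0.971, -0.013]
ft_force: [-1.2, -0.2, 0.3]
grip_width: 0.0
grip_force: 0.0
```

```bash
python3 w.py w13.png; python3 - <<'E'
from t import *
where((.466,-.0095,-.193),0,0)
z=np.load("w.npz"); P=pts(z["d"],dict(K=z["K"],origin=z["o"],orientation=z["q"])); Q=P@M.T
up=(z["d"]>0)&(Q[...,0]>.43)&(Q[...,0]<.5)&(abs(Q[...,1]+.01)<.035)&(Q[...,2]>-.2)&(Q[...,2]<-.185); t=Q[up]; print(len(t))
if len(t)>20: ww=np.median(t[:,2]); tt=t[abs(t[:,2]-ww)<.002]; print(ww.round(4),cv2.minEnclosingCircle(tt[:,:2].astype(np.float32)))
E
```

```text
clock 23.25 tcp [ 0.4626 -0.0483  0.1722] toolaxes [[-0.888, 0.068, -0.455], [0.08, 0.997, -0.007], [0.454, -0.043, -0.89]] q [ 0.47  0.18 -0.52  2.4   0.95  0.18  0.57] cam [ 0.329 -0.037  0.263]
blue [252. 360.] z 0.2186 c 0.4495 -0.0448 dia 0.0049 mean [ 0.4495 -0.0448]
t 23.3 tcp [ 0.4626 -0.0482  0.1721] goal [ 0.498  -0.0465  0.0659] shift [ 0.0354  0.0017 -0.1063] rotvec [ 0.003  -0.0512  0.0058] F [-0.  -0.   0.7] w -0.001 q [ 0.47  0.18 -0.52  2.4   0.95  0.18  0.57]
1715
-0.1936 ((0.463431715965271, -0.008454021997749805), 0.01767176017165184)
```

View pics/w13.png

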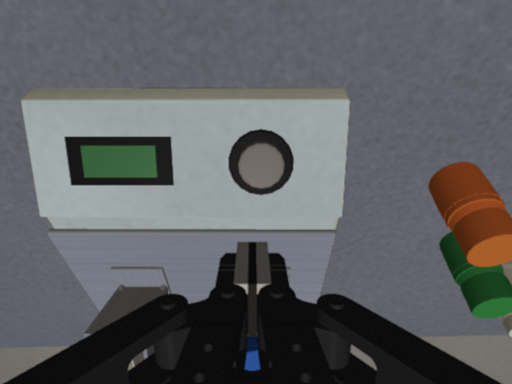

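The wrist view shows the button at (262,163). The wrist joint is at its limit at this tilt, so I'll take some of the tilt off before pressing.

Emit:
step_arm(
  xyz=[
    [0, 0.001, 0],
    [0, 0.001, 0],
    [0.003, 0.001, -0.025],
    [0.003, 0, -0.025],
    [0, 0, 0],
  ],
  turn=[
    [0.0111, 0.15, 0],
    [0.0111, 0.15, 0],
    [0, 0, 0],
    [0, 0, 0],
    [0, 0, 0],
  ],
  fingers=[-1, -1, -1, -1, -1],
)

```text
clock: 23.92
position: [0.4712, -0.0526, 0.1203]
tcp_rot: [0.113, 0.041, 0.993, -0.018]
ft_force: [-0.2, 0.6, 0.2]
grip_width: -0.003
grip_force: 0.0
```

```bash
python3 w.py w14.png; python3 - <<'E'
from t import *
where((.4648,-.0092,-.193),0,0)
z=np.load("w.npz"); P=pts(z["d"],dict(K=z["K"],origin=z["o"],orientation=z["q"])); Q=P@M.T
up=(z["d"]>0)&(Q[...,0]>.43)&(Q[...,0]<.5)&(abs(Q[...,1]+.01)<.035)&(Q[...,2]>-.2)&(Q[...,2]<-.185); t=Q[up]; print(len(t))
if len(t)>20: ww=np.median(t[:,2]); tt=t[abs(t[:,2]-ww)<.002]; print(ww.round(4),cv2.minEnclosingCircle(tt[:,:2].astype(np.float32)))
E
```

```text
clock 23.925 tcp [ 0.4712 -0.0526  0.1203] toolaxes [[-0.971, 0.076, -0.225], [0.085, 0.996, -0.028], [0.222, -0.046, -0.974]] q [ 0.52  0.38 -0.65  2.24  0.68  0.47  0.82] cam [ 0.364 -0.04   0.241]
t 23.98 tcp [ 0.4717 -0.0525  0.1213] goal [ 0.497  -0.0462  0.0653] shift [ 0.0253  0.0063 -0.056 ] rotvec [ 0.004  -0.2961  0.0145] F [ 0.5 -0.6  0.7] w -0.003 q [ 0.52  0.37 -0.65  2.24  0.68  0.47  0.82]
2036
-0.1934 ((0.4637283980846405, -0.008308782242238522), 0.017799030989408493)
```

Emit:
step_arm(
  xyz=[
    [0.003, 0.0035, -0.02],
    [0.003, 0.0035, -0.016],
    [0.002, 0, -0.008],
    [0, 0, 0],
    [0, 0, 0],
  ],
  turn=[
    [0, 0, 0],
    [0, 0, 0],
    [0, 0, 0],
    [0, 0, 0],
    [0, 0, 0],
  ],
  fingers=[-1, -1, -1, -1, -1],
)

```text
clock: 24.6
position: [0.4804, -0.046, 0.0783]
tcp_rot: [0.115, 0.041, 0.992, -0.019]
ft_force: [-0.4, -0.1, -0.0]
grip_width: 0.002
grip_force: 0.0
```

Emit:
step_arm(
  xyz=[
    [0.0015, 0, -0.0026],
    [0.0015, 0, -0.0026],
    [0.0015, 0, -0.0026],
    [0.0015, 0, -0.0026],
    [0, 0, 0],
  ],
  turn=[
    [0, 0, 0],
    [0, 0, 0],
    [0, 0, 0],
    [0, 0, 0],
    [0, 0, 0],
  ],
  fingers=[-1, -1, -1, -1, -1],
)

```text
clock: 25.22
position: [0.4861, -0.0457, 0.0669]
tcp_rot: [0.114, 0.041, 0.992, -0.019]
ft_force: [-0.2, 0.3, 0.7]
grip_width: 0.001
grip_force: 0.0
```

Emit:
step_arm(
  xyz=[
    [0.001, 0, -0.0017],
    [0.001, 0, -0.0017],
    [0.001, 0, -0.0017],
    [0, 0, 0],
    [0, 0, 0],
  ],
  turn=[
    [0, 0, 0],
    [0, 0, 0],
    [0, 0, 0],
    [0, 0, 0],
    [0, 0, 0],
  ],
  fingers=[-1, -1, -1, -1, -1],
)

```text
clock: 25.85
position: [0.4891, -0.0458, 0.0622]
tcp_rot: [0.114, 0.041, 0.992, -0.019]
ft_force: [-0.5, -0.1, 2.0]
grip_width: -0.0
grip_force: 1.1
```

Contact has just begun. I'll press on until the force rises to show the button is at its stop.

Emit:
step_arm(
  xyz=[
    [0.001, 0, -0.0017],
    [0.001, 0, -0.0017],
    [0.001, 0, -0.0017],
    [0, 0, 0],
    [0, 0, 0],
  ],
  turn=[
    [0, 0, 0],
    [0, 0, 0],
    [0, 0, 0],
    [0, 0, 0],
    [0, 0, 0],
  ],
  fingers=[-1, -1, -1, -1, -1],
)

```text
clock: 26.48
position: [0.4921, -0.046, 0.057]
tcp_rot: [0.114, 0.041, 0.992, -0.019]
ft_force: [-1.7, -2.3, 5.2]
grip_width: 0.002
grip_force: 2.6
```

Emit:
step_arm(
  xyz=[
    [0.0005, 0, -0.0009],
    [0.0005, 0, -0.0009],
    [0, 0, 0],
    [0, 0, 0],
    [0, 0, 0],
  ],
  turn=[
    [0, 0, 0],
    [0, 0, 0],
    [0, 0, 0],
    [0, 0, 0],
    [0, 0, 0],
  ],
  fingers=[-1, -1, -1, -1, -1],
)

```text
clock: 27.1
position: [0.4928, -0.0461, 0.0557]
tcp_rot: [0.114, 0.041, 0.992, -0.019]
ft_force: [-6.4, -1.8, 13.4]
grip_width: 0.001
grip_force: 7.5
```

Emit:
step_arm(
  xyz=[
    [0.0004, 0, -0.0007],
    [0, 0, 0],
    [0, 0, 0],
    [0, 0, 0],
    [0, 0, 0],
  ],
  turn=[
    [0, 0, 0],
    [0, 0, 0],
    [0, 0, 0],
    [0, 0, 0],
    [0, 0, 0],
  ],
  fingers=[-1, -1, -1, -1, -1],
)

```text
clock: 27.72
position: [0.4929, -0.0461, 0.0554]
tcp_rot: [0.115, 0.041, 0.992, -0.019]
ft_force: [-9.8, -0.2, 22.4]
grip_width: 0.001
grip_force: 12.2
```

Emit:
step_arm(
  xyz=[
    [-0.002, 0, 0.0035],
    [-0.004, 0, 0.007],
    [-0.01, 0, 0.02],
    [-0.01, 0, 0.05],
    [0, 0, 0.05],
  ],
  turn=[
    [0, 0, 0],
    [0, 0, 0],
    [0, 0, 0],
    [0, 0, 0],
    [0, 0, 0],
  ],
  fingers=[-1, -1, -1, -1, -1],
)

```text
clock: 28.35
position: [0.4663, -0.045, 0.1859]
tcp_rot: [0.113, 0.04, 0.993, -0.018]
ft_force: [1.0, -1.7, -0.0]
grip_width: 0.0
grip_force: 0.0
```

Emit:
step_arm(
  xyz=[
    [0, 0, 0.04],
    [0, 0, 0],
    [0, 0, 0],
    [0, 0, 0],
    [0, 0, 0],
  ],
  turn=[
    [0, 0, 0],
    [0, 0, 0],
    [0, 0, 0],
    [0, 0, 0],
    [0, 0, 0],
  ],
  fingers=[-1, -1, -1, -1, -1],
)

```text
clock: 28.98
position: [0.4671, -0.0455, 0.2241]
tcp_rot: [0.113, 0.041, 0.993, -0.018]
ft_force: [0.6, -0.0, -0.8]
grip_width: 0.001
grip_force: 0.0
```

```bash
python3 - <<'E'
from t import *
im,d,m=grab("side"); save("end.png",im); P=pts(d,m); Q=P@M.T
s=(d>0)&(P[...,0]>.44)&(P[...,0]<.6)&(P[...,1]>-.26)&(P[...,1]<.03)&(P[...,2]>.02)&(P[...,2]<.09)&(Q[...,2]>-.2114)&(Q[...,0]<.575)
print("button top w",len(Q[s]),np.percentile(Q[s][:,2],80).round(4),"was -.1926")
E
```

```text
button top w 292 -0.1925 was -.1926
```

View pics/end.png

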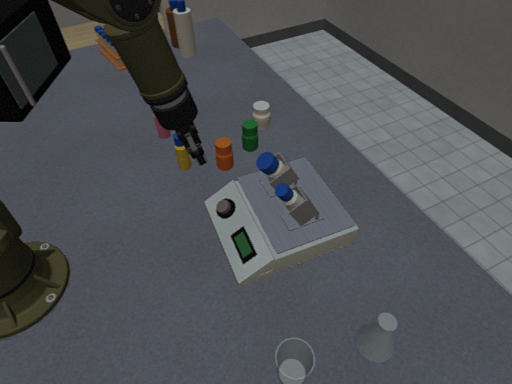

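The end view shows both bottles in their cages at (268,165) and (286,195). The button at (226,208) is back up. The beaker, flask, jar and look-alikes stand where they were, and the arm is clear of everything.

```bash
python3 -c "
from station import bot
print(bot.job_done())"
```

```text
the job is handed in; nothing more can be done
None
```

Both bottles are all the way down in their matching cages, the start button was pressed fully down and has come back up, the beaker, flask and jar stand where they were, and the job is handed in at about 29 s.

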